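# Pair the teleconverters with their lenses

## Task

Put each steel teleconverter on the sloping rest under the lens whose coloured ring matches its own, lying flat in the middle of the rest, let go and still. Set them down gently, do not drop them, and leave the two lenses on the shelves, the black hood and the grey case lid where they are.

Things in the scene. Friction and masses are not known exactly. Their poses are not given: they have to be found in the camera images.
- converter_blue: steel teleconverter for the lens with the blue ring: a plain satin steel disc 58 mm across and 26 mm tall with blue band round its side and blue ring on its top face. Lies flat on the bench. Origin: centre of its underside, z is its axis, up.
- converter_orange: steel teleconverter for the lens with the orange ring: a plain satin steel disc 58 mm across and 26 mm tall with orange band round its side and orange ring on its top face. Lies flat on the bench. Origin: centre of its underside, z is its axis, up.
- rest_silver: sloping rubber rest under the silver lens (blue ring), for the blue-ringed converter. Plate 90 x 124 mm (wide), inclined 35 degrees, low edge to the robot. Origin: on its surface, where the centre of the converter's underside belongs; x up the slope, y along the low edge, z square to the surface. At x = -31 mm an 8 mm high lip, top end at x = +53 mm.
- rest_black: sloping rubber rest under the black lens (orange ring), for the orange-ringed converter. Plate 90 x 124 mm (wide), inclined 35 degrees, low edge to the robot. Origin: on its surface, where the centre of the converter's underside belongs; x up the slope, y along the low edge, z square to the surface. At x = -31 mm an 8 mm high lip, top end at x = +53 mm.
- stand_silver: fixed display stand carrying the silver lens. Origin on the bench, x away from its front. A level white shelf, x -9 to +76 mm, 124 mm wide, underside 135 mm and top 145 mm above the bench, overhangs the rest (rest's origin at x -12, z 40 mm): a gripper pointing straight down would hit it. Open at front and sides; two posts at the back, x 66 mm; dark base plate 130 mm square.
- stand_black: fixed display stand carrying the black lens. Origin on the bench, x away from its front. A level white shelf, x -9 to +76 mm, 124 mm wide, underside 135 mm and top 145 mm above the bench, overhangs the rest (rest's origin at x -12, z 40 mm): a gripper pointing straight down would hit it. Open at front and sides; two posts at the back, x 66 mm; dark base plate 130 mm square.
- lens_silver: silver pancake lens, 62 mm across, 26 mm tall, with blue ring round it and on its top face; lies loose on the upper shelf of its stand. Origin: centre of its underside. Leave it alone.
- lens_black: black pancake lens, 62 mm across, 26 mm tall, with orange ring round it and on its top face; lies loose on the upper shelf of its stand. Origin: centre of its underside. Leave it alone.
- hood: black plastic lens hood, a flared ring 64 to 74 mm across and 34 mm tall, standing on the bench. Origin: centre of its underside.
- case_lid: translucent grey lens case lid, a shallow round cap 76 mm across and 22 mm tall, lying open side up. Origin: centre of its underside.
- gate: low picket gate of chrome rods, fixed to the bench, 67 mm tall, fencing the corner with the converters, hood and lid. Origin: its corner, on the bench; one leg runs 270 mm along its -x (towards the robot, between corner and stands), the other 360 mm along its -y (on the far side). Lift things over it.
Mind the look-alikes: they are no part of the job. What is shaped like the converter_orange but pink or yellow is not meant. Leave any green look-alike of the converter_blue alone.

How it is judged:
By the outcome, as a careful person would: the job done as asked, in the order asked, and still so for the second after the job is handed in, with the robot touching nothing.
It also fails if it takes over 70 s, if anything falls off the work surface, if the arm or the gripper's body presses on something with over 40 N, if the wrist force passes 120 N, or if a joint passes its speed limit or range.

## Robot

A 6-joint arm with a two-finger parallel gripper is mounted at the origin on the work surface. World frame = base frame: x ahead of the robot, y to its left, z up, the work surface at z = 0. Lengths are in m, angles in rad, forces in N, time in s.
With the tool pointing down it reaches from about 0.35 to 0.775 m from the base axis. Payload 7.3 kg.
Tool frame: the origin (TCP) lies midway between the tips of the shut fingers; the grasp point (between the pads) lies 19 mm behind it (tcp_to_grasp is the distance from the TCP to the grasp point, in m); z points along the fingers, y is the line along which they close (so a half turn about z gives the same grasp; the last joint's range is limited). The gripper opens to 92 mm and grips with 3 to 60 N. Pads are 19 mm wide; open, the fingers measure 130 mm over their backs; the gripper's body (75 mm by 190 mm) begins 47 mm behind the grasp point.
Start: joints at [1.015, 0.342, 1.524, -0, 1.275, -0.146], TCP at [0.209, 0.482, 0.227] pointing down, gripper open.
Joint ranges: [-2.53, 2.53], [-0.77, 2.02], [0.04, 2.7], [-1, 4.14], [0.28, 2.66], [-3.11, 3.11]. Speed limits (rad/s): [2.57, 2.57, 3.14, 3.14, 3.14, 3.14].

## Interface

Orientations are given as [roll, pitch, yaw] about the fixed x, y, z axes, in that order (R = Rz(yaw) Ry(pitch) Rx(roll)).
In Python, from cell import observe, read_camera, calibration, hand_in, tcp_to_grasp gives the robot as it stands.
- The arm moves only by the tool send_rows, never from a script. Its argument "targets" is a list of rows, each a list of 5 numbers: the opening, from 0 (shut) to 1 (fully open), then the shift along the world's x, y, z in m, then the turn about the world's z in rad. A call has 1 to 5 rows; each row shifts and turns the commanded pose from where the row before left it; what a row does not reach is not made up. A row lasts 1/10 s, in which the tool goes at most 50 mm and 8.59 degrees, less where a joint would pass 70% of its speed; a pose out of reach is approached as far as the arm can. A call is refused whole if a number of a shift passes 0.05 or a number of a turn 0.15, either way. A call with a gripper value outside its range is refused whole. The fingers move at their own pace and stop on an object; "grip_force" is the grip in N (left out, the last holds). Time passes only in rows, so rows that do not move let the fingers close. It gives the time, the measured TCP pose, the force, the opening and the grip force at its end, in the units of the state.
- observe(): the state, without advancing time (a new reading comes with each control period).
- read_camera(name): name is "side" or "top"; returns (picture, depth): 400x640x3 uint8, red, green, blue; 400x640 float32, m along the optical axis (not along the pixel's ray), 0 where there is no reading.
- calibration(name): a dict with "intrinsics" (3x3 intrinsics, pixels), "k1" (the pictures are not rectified: a ray, as slopes to the right and down, at radius r is drawn at 1 + k1 r^2 times it, then the intrinsics apply), "world_to_cam" (4x4, takes a point from world to camera coordinates). Camera axes: x right, y up, looking along -z (the intrinsics and any distortion apply to the point x, -y, -z); pixel columns grow to the right and rows downward; lengths in m; the calibration is good to about 2 mm. A picture is of the moment at which its call begins. calibration takes no time and is no camera call.
- hand_in(): hands the job in; it is judged then, once.
The state is a dict: "time": time; "qpos": joint angles; "qvel": joint speeds; "joint_efforts": joint torques, N m; "tool_pos": TCP position; "tool_rot": TCP orientation; "contact_force": force on the tool from outside, world axes, zero at the start; "torque": the same for the moment, N m; "opening": finger opening in m; "grip_force": force on a finger pad.
Only numpy, scipy, OpenCV 4.12 (cv2) and the standard library are available. Lean on these libraries where they do the work, as an engineer would, in place of code of your own. Each camera call takes 0.05 s, during which the arm holds its last target. There are 200 camera calls.

## Working session

There is one attempt and no reset: what is moved stays moved. The work goes in short steps, Python scripts to look and compute and a tool call to move; the robot and the scene stay as the last step left them, time stands still between calls to the robot, and variables do not carry over. Pictures are saved under pics/ and viewed, at most 10 in all, crops included, and the job is handed in when it is done.

Besides the shell and the picture viewer there is one more tool, called after ">>>" by a JSON object that holds its "method" and its "body", one argument or row to a line. send_rows: Moves the arm, as the interface text tells. Its arguments: {"type":"object","properties":{"targets":{"type":"array","items":{"type":"array","items":{"type":"number"}}},"grip_force":{"type":"number"}},"required":["targets"]}

```bash
ls; mkdir -p pics
cat > h.py <<'E'
import numpy as np, cv2
from cell import *
def grab(n):
    p,d=read_camera(n); np.savez(f'/tmp/{n}.npz',p=p,d=d); return p,d
def load(n):
    z=np.load(f'/tmp/{n}.npz'); return z['p'],z['d']
def ray(n,u,v):
    c=calibration(n);K=np.array(c['intrinsics']);k=float(c['k1'])
    s=cv2.undistortPoints(np.array([[[u,v]]],float),K,np.array([k,0,0,0.]))[0,0]
    T=np.array(c['world_to_cam']);R=T[:3,:3];o=-R.T@T[:3,3]
    return o,R.T@np.array([s[0],-s[1],-1])
def onz(n,u,v,z):
    o,d=ray(n,u,v); return o+d*(z-o[2])/d[2]
def dep(n,u,v,D):
    o,d=ray(n,u,v); return o+d*D
def proj(n,P):
    c=calibration(n);T=np.array(c['world_to_cam']);q=T[:3,:3]@P+T[:3,3];K=np.array(c['intrinsics'])
    s=np.array([q[0],-q[1]])/-q[2]; s=s*(1+float(c['k1'])*(s@s)); return K[:2,:2]@s+K[:2,2]
E
python3 - <<'E'
from h import *
for n in('top','side'):
    p,d=grab(n); cv2.imwrite(f'pics/{n}0.png',p[:,:,::-1]); print(calibration(n))
print(observe(),tcp_to_grasp)
E
```

```text
pics
{'intrinsics': array([[479.34831766,   0.        , 316.71231166],
       [  0.        , 479.34831766, 195.46842678],
       [  0.        ,   0.        ,   1.        ]]), 'k1': -0.03163008634706426, 'world_to_cam': array([[ 0.02387457, -0.99968585,  0.00762987,  0.01021252],
       [ 0.99722492,  0.02435275,  0.07035193, -0.53587017],
       [-0.07051564,  0.00592907,  0.99749305, -1.0979659 ],
       [ 0.        ,  0.        ,  0.        ,  1.        ]])}
{'intrinsics': array([[397.55361419,   0.        , 317.48761095],
       [  0.        , 397.55361419, 197.1523521 ],
       [  0.        ,   0.        ,   1.        ]]), 'k1': -0.04424700882140387, 'world_to_cam': array([[ 0.83783369, -0.54579508,  0.01193432, -0.44774364],
       [ 0.38899649,  0.61218956,  0.68840807, -0.27395799],
       [-0.38303581, -0.57212907,  0.72522541, -0.74196674],
       [ 0.        ,  0.        ,  0.        ,  1.        ]])}
{'time': 0.1, 'qpos': array([ 1.01497889e+00,  3.42665437e-01,  1.52485486e+00, -6.80029339e-06,
        1.27541112e+00, -1.46023413e-01]), 'qvel': array([-0.00187967, -0.0030651 , -0.00236541, -0.00078869, -0.0001577 ,
        0.00062014]), 'joint_efforts': array([ 1.52310378e-03, -4.32004273e+01, -2.44692600e+01,  7.18910107e-02,
        5.26628271e-02, -5.62435287e-05]), 'tool_pos': array([0.2089843 , 0.48124618, 0.22613129]), 'tool_rot': array([-3.14026719e+00, -1.88362522e-04,  2.73180049e+00]), 'contact_force': array([ 0.71553198, -0.00248399,  0.24581897]), 'torque': array([ 0.01011255,  0.00040417, -0.00860876]), 'grip_force': 0.0, 'opening': 0.09175251357769584} 0.0188
```

View pics/top0.png

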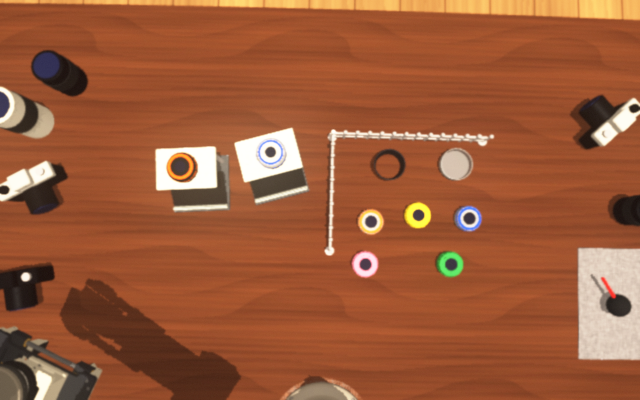

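View pics/side0.png

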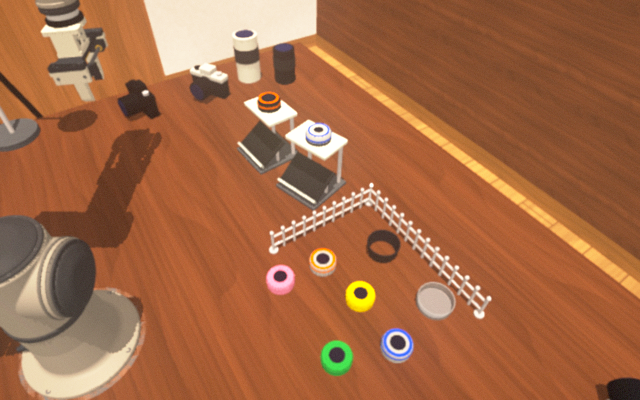

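Top view, pixels (u,v):
- Orange disc at (371,222), blue disc at (468,218).
- Look-alikes: pink (365,264), yellow (418,215) and green (450,264).
- Silver stand with blue-ringed lens at (271,152), black stand with orange-ringed lens at (181,167).

By ring colour, (371,222) is converter_orange and (468,218) is converter_blue. I'll confirm both in an enlarged crop while measuring.

Run:
```python
from h import *
p,d=load('top')
a=cv2.resize(p[190:290,335:505],None,fx=4.6,fy=4.6,interpolation=cv2.INTER_CUBIC)
cv2.imwrite('pics/crop1.png',a[:,:,::-1])
hsv=cv2.cvtColor(p,cv2.COLOR_RGB2HSV)
for nm,(u,v) in dict(orange=(371,222),blue=(468,218),pink=(365,264),yellow=(418,215),green=(450,264)).items():
    w=hsv[v-20:v+20,u-20:u+20].astype(int)
    # not wood: wood hue red-brown; disc = saturated of own hue or low-sat
    lab=cv2.cvtColor(p[v-20:v+20,u-20:u+20],cv2.COLOR_RGB2LAB).astype(float)
    bg=np.median(lab[[0,-1]].reshape(-1,3),axis=0)
    m=(np.linalg.norm(lab-bg,axis=2)>35).astype(np.uint8)
    c=max(cv2.findContours(m,0,2)[0],key=cv2.contourArea);h=cv2.convexHull(c)
    (x,y),r=cv2.minEnclosingCircle(h); U,V=x+u-20,y+v-20
    el=cv2.fitEllipse(h)
    zt=dep('top',u+8,v,d[v,u+8])
    print(nm,(U,V),r,'el',np.round(el[0],1)+[u-20,v-20],np.round(el[1],1),onz('top',U,V,.026).round(4),'depthpt',zt.round(4),w[20,29])
# white shelves
m=((hsv[:,:,1]<60)&(hsv[:,:,2]>190)).astype(np.uint8)
for x0,x1 in((145,228),(228,312)):
    mm=np.zeros_like(m);mm[120:200,x0:x1]=m[120:200,x0:x1]
    mm=cv2.morphologyEx(mm,cv2.MORPH_OPEN,np.ones((3,3)))
    c=max(cv2.findContours(mm,0,2)[0],key=cv2.contourArea)
    b=cv2.boxPoints(cv2.minAreaRect(c)); W=np.array([onz('top',*q,.145) for q in b])
    print(b.round(1).tolist(),W.round(4).tolist(),'sides',[np.linalg.norm(W[i]-W[(i+1)%4]).round(4) for i in range(4)],'ctr',W.mean(0).round(4))
    u,v=b.mean(0)*.9+b[0]*.1
    print(dep('top',u,v,d[int(v),int(u)]).round(4))
```

```text
orange (370.5, 221.5) 12.980854988098145 el [370.5 221.5] [25.6 25.7] [ 0.4778 -0.1024  0.026 ] depthpt [ 0.477  -0.1213  0.0315] [ 23 126 255]
blue (468.0, 218.25) 13.530158996582031 el [468.  218.3] [25.7 27.2] [ 0.4906 -0.329   0.026 ] depthpt [ 0.4915 -0.3473  0.0274] [156   5 238]
pink (365.0022315979004, 263.8169651031494) 13.333648681640625 el [365.  263.8] [26.  26.4] [ 0.3804 -0.0914  0.026 ] depthpt [ 0.3806 -0.1095  0.0284] [169  25 255]
yellow (417.42358016967773, 215.1091709136963) 13.588371276855469 el [417.5 215. ] [26.5 27.1] [ 0.4951 -0.211   0.026 ] depthpt [ 0.4956 -0.2297  0.0314] [ 30 180 255]
green (449.0, 263.5) 14.534542083740234 el [449.3 263.7] [25.9 28.9] [ 0.3853 -0.2852  0.026 ] depthpt [ 0.3848 -0.3053  0.0286] [ 62 151 237]
[[154.5, 148.8000030517578], [214.89999389648438, 146.39999389648438], [216.5, 187.10000610351562], [156.10000610351562, 189.5]] [[0.6158, 0.364, 0.145], [0.6238, 0.2382, 0.145], [0.5389, 0.2315, 0.145], [0.5309, 0.3565, 0.145]] sides [np.float64(0.1261), np.float64(0.0851), np.float64(0.1253), np.float64(0.0852)] ctr [0.5773 0.2975 0.145 ]
[0.5775 0.2962 0.1732]
[[233.8000030517578, 142.5], [292.1000061035156, 127.4000015258789], [302.3999938964844, 166.89999389648438], [244.10000610351562, 182.10000610351562]] [[0.6329, 0.1991, 0.145], [0.6677, 0.0787, 0.145], [0.5851, 0.0551, 0.145], [0.5507, 0.1749, 0.145]] sides [np.float64(0.1254), np.float64(0.0859), np.float64(0.1246), np.float64(0.0857)] ctr [0.6091 0.1269 0.145 ]
[0.6065 0.1309 0.1757]
```

View pics/crop1.png

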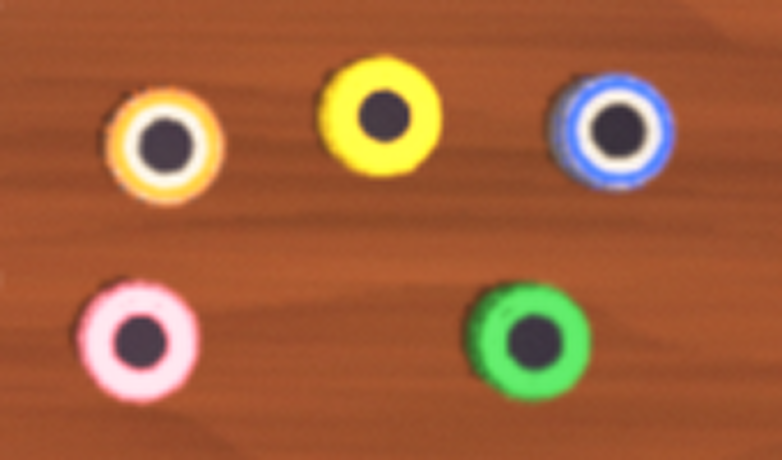

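The crop confirms them: orange ring on steel at (371,222) and blue ring on steel at (469,218). Yellow, pink and green are not meant. The shelf sides measure 125 x 85 mm, as given. I'll travel over the orange converter, turning the closing line parallel to the rest's low edge.

>>> {"method": "send_rows", "body": {
  "targets": [
    [1,0.02,-0.045,0.01,0.04],
    [1,0.02,-0.045,0.01,0.04],
    [1,0.02,-0.045,0.01,0.04],
    [1,0.02,-0.045,0,0.04],
    [1,0.02,-0.045,0,0.04]
  ]
}}

```text
time: 0.6
tool_pos: [0.3091, 0.2555, 0.2567]
tool_rot: [3.141, 0.001, 2.934]
contact_force: [1.2, 0.0, 0.5]
opening: 0.092
grip_force: 0.0
```

>>> {"method": "send_rows", "body": {
  "targets": [
    [1,0.02,-0.045,0,0.04],
    [1,0.02,-0.045,0,0.04],
    [1,0.02,-0.045,0,0.04],
    [1,0.02,-0.045,0,0.04],
    [1,0.02,-0.045,0,0.04]
  ]
}}

```text
time: 1.1
tool_pos: [0.4091, 0.0302, 0.2566]
tool_rot: [3.141, 0.0, 3.133]
contact_force: [1.6, 1.0, 0.8]
opening: 0.0918
grip_force: 0.0
```

>>> {"method": "send_rows", "body": {
  "targets": [
    [1,0.05,-0.04,0,0.04],
    [1,0.02,-0.04,0,0.04],
    [1,0,-0.04,0,0],
    [1,0,-0.01,0,0],
    [1,0,0,0,0]
  ]
}}

```text
time: 1.6
tool_pos: [0.4676, -0.09, 0.256]
tool_rot: [3.141, -0.001, -3.074]
contact_force: [0.2, 0.1, 0.7]
opening: 0.0921
grip_force: 0.0
```

Now I'll check how the arm behaves at the edge of its reach, in free air beyond the gate, since placing under the shelf would be easier with a leaning tool.

>>> {"method": "send_rows", "body": {
  "targets": [
    [1,0.05,0,0.01,0],
    [1,0.05,0,0.01,0],
    [1,0.05,0,0.01,0],
    [1,0.05,0,0.01,0],
    [1,0.05,0,0.01,0]
  ]
}}

```text
time: 2.1
tool_pos: [0.7102, -0.0863, 0.3055]
tool_rot: [3.141, 0.0, -3.069]
contact_force: [2.2, -1.2, 0.1]
opening: 0.0921
grip_force: 0.0
```

>>> {"method": "send_rows", "body": {
  "targets": [
    [1,0.05,0,0,0],
    [1,0.05,0,0,0],
    [1,0.05,0,0,0],
    [1,0.05,0,0,0]
  ]
}}

```text
time: 2.5
tool_pos: [0.816, -0.0816, 0.2705]
tool_rot: [-3.139, 0.031, -3.069]
contact_force: [1.2, -0.3, -2.0]
opening: 0.0918
grip_force: 0.0
```

```bash
python3 -c "
from h import *
o=observe();print(o['qpos'].round(3),o['tool_pos'],o['tool_rot'])"
```

```text
[-0.195  1.074  0.044  0.006  1.993 -1.836] [ 0.81601508 -0.08159798  0.27048457] [-3.13871592  0.03067616 -3.06939456]
```

>>> {"method": "send_rows", "body": {
  "targets": [
    [1,0.05,0,0,0],
    [1,0.05,0,0,0],
    [1,0.05,0,0,0],
    [1,0.05,0,0,0],
    [1,0.05,0,0,0]
  ]
}}

```text
time: 3.0
tool_pos: [0.8976, -0.0667, 0.211]
tool_rot: [-3.11, 0.197, -3.066]
contact_force: [-0.4, -0.4, -0.2]
opening: 0.092
grip_force: 0.0
```

```bash
python3 -c "
from h import *
o=observe();print(o['qpos'].round(3),o['tool_pos'],o['tool_rot'])"
```

```text
[-0.165  1.156  0.039  0.016  1.748 -1.804] [ 0.89759739 -0.06667721  0.21100512] [-3.11004676  0.19705717 -3.06600652]
```

>>> {"method": "send_rows", "body": {
  "targets": [
    [1,0.03,0,0.05,0],
    [1,0.03,0,0.05,0],
    [1,0.03,0,0.05,0],
    [1,0,0,0,0],
    [1,0,0,0,0]
  ]
}}

```text
time: 3.5
tool_pos: [0.8869, -0.0613, 0.3027]
tool_rot: [-3.097, 0.276, -3.063]
contact_force: [-0.5, -0.4, -1.1]
opening: 0.092
grip_force: 0.0
```

```bash
python3 -c "
from h import *
o=observe();print(o['qpos'].round(3),o['tool_pos'],o['tool_rot'])"
```

```text
[-0.163  1.052  0.038  0.023  1.773 -1.798] [ 0.88692082 -0.06128438  0.30273096] [-3.09730822  0.2763672  -3.06309369]
```

The tool tilts outward at the reach limit (0.28 rad) and keeps the tilt, which is the lean needed to get under the shelf. I'll fit a small kinematic model to see how to undo it.

```bash
cat > kin.py <<'E'
import numpy as np
from scipy.optimize import least_squares
D=[(.3427,1.5249,1.2754,.5247,.2261),(1.074,.044,1.993,.8201,.2705),(1.156,.039,1.748,.9001,.2110),(1.052,.038,1.773,.8890,.3027)]
def f(p,q):
    a,b,c=q; s=a+b; t=s+c; r0,h,l1,l2,l3=p
    return np.array([r0+l1*np.sin(a)+l2*np.sin(s)+l3*np.sin(t),h+l1*np.cos(a)+l2*np.cos(s)+l3*np.cos(t)])
P=least_squares(lambda p:np.concatenate([f(p,d[:3])-d[3:] for d in D]+[[.1*p[0]]]),[0,.2,.4,.4,.2]).x
E
python3 - <<'E'
from kin import *
print(P.round(4),[ (f(P,d[:3])-d[3:]).round(4) for d in D])
# feasible tilt range (outward = pi - sum) vs (r,z)
lo,hi=[-.77,.04,.28],[2.02,2.7,2.66]
for z in(.1,.2,.3,.4,.5,.6,.7):
  row=[]
  for r in(.2,.25,.3,.35,.4,.5,.6,.7,.8):
    ok=[]
    for t in np.arange(-60,76,5):
      th=np.pi-np.radians(t); x=r-P[0]-P[4]*np.sin(th); y=z-P[1]-P[4]*np.cos(th)
      c=(x*x+y*y-P[2]**2-P[3]**2)/(2*P[2]*P[3])
      if abs(c)>1: continue
      b=np.arccos(c); a=np.arctan2(x,y)-np.arctan2(P[3]*np.sin(b),P[2]+P[3]*np.cos(b)); q=[a,b,th-a-b]
      if all(l<=v<=h for l,v,h in zip(lo,q,hi)): ok.append(t)
    row.append(f'{r}:{min(ok)}..{max(ok)}' if ok else f'{r}:-')
  print(z,row)
E
```

```text
[-0.0522  0.1603  0.5542  0.4122  0.3341] [array([0.003 , 0.0015]), array([-0.0042,  0.0003]), array([ 0.0043, -0.0036]), array([-0.0026,  0.0018])]
0.1 ['0.2:-60..25', '0.25:-60..25', '0.3:-60..25', '0.35:-60..20', '0.4:-60..25', '0.5:-60..25', '0.6:-60..25', '0.7:-30..30', '0.8:-10..35']
0.2 ['0.2:-60..45', '0.25:-60..45', '0.3:-60..40', '0.35:-60..35', '0.4:-60..35', '0.5:-60..35', '0.6:-55..35', '0.7:-25..40', '0.8:-5..40']
0.3 ['0.2:-60..40', '0.25:-60..55', '0.3:-60..55', '0.35:-60..50', '0.4:-60..45', '0.5:-60..45', '0.6:-40..45', '0.7:-15..45', '0.8:5..50']
0.4 ['0.2:-60..40', '0.25:-60..55', '0.3:-60..65', '0.35:-60..60', '0.4:-60..60', '0.5:-50..55', '0.6:-25..55', '0.7:0..55', '0.8:15..55']
0.5 ['0.2:-60..50', '0.25:-60..60', '0.3:-60..75', '0.35:-55..70', '0.4:-45..70', '0.5:-30..65', '0.6:-5..60', '0.7:10..60', '0.8:25..65']
0.6 ['0.2:-40..55', '0.25:-35..65', '0.3:-35..75', '0.35:-25..75', '0.4:-20..75', '0.5:0..70', '0.6:15..70', '0.7:25..70', '0.8:40..70']
0.7 ['0.2:-10..70', '0.25:-10..75', '0.3:-5..75', '0.35:0..75', '0.4:10..75', '0.5:20..75', '0.6:30..75', '0.7:40..75', '0.8:50..75']
```

>>> {"method": "send_rows", "body": {
  "targets": [
    [1,-0.05,0,-0.01,-0.15],
    [1,-0.05,0,-0.01,-0.15],
    [1,-0.05,0,-0.01,-0.15],
    [1,-0.05,0,-0.01,-0.15],
    [1,-0.03,0,-0.01,-0.15]
  ]
}}

```text
time: 4.0
tool_pos: [0.7297, -0.0642, 0.267]
tool_rot: [-3.097, 0.269, 2.645]
contact_force: [1.0, 0.9, 0.1]
opening: 0.0918
grip_force: 0.0
```

```bash
python3 -c "
from h import *
o=observe();print(o['qpos'].round(4),o['tool_pos'],o['tool_rot'])"
```

```text
[-0.1332  0.5907  1.0421 -0.1422  1.2751 -1.1763] [ 0.7297035  -0.06417875  0.26700095] [-3.09724835  0.26862532  2.64546176]
```

>>> {"method": "send_rows", "body": {
  "targets": [
    [1,0,0,0,-0.15],
    [1,0,0,0,-0.15],
    [1,0,0,0,-0.15],
    [1,0,0,0,-0.15],
    [1,0,0,0,-0.15]
  ]
}}

```text
time: 4.5
tool_pos: [0.7335, -0.0641, 0.2675]
tool_rot: [-3.096, 0.272, 1.896]
contact_force: [0.6, 0.4, 0.3]
opening: 0.0919
grip_force: 0.0
```

>>> {"method": "send_rows", "body": {
  "targets": [
    [1,0,0,0,-0.15],
    [1,0,0,0,-0.15],
    [1,0,0,0,-0.15],
    [1,0,0,0,-0.15],
    [1,0,0,0,-0.15]
  ]
}}

```text
time: 5.0
tool_pos: [0.7337, -0.064, 0.2673]
tool_rot: [-3.095, 0.275, 1.146]
contact_force: [0.5, 0.4, -0.8]
opening: 0.0919
grip_force: 0.0
```

>>> {"method": "send_rows", "body": {
  "targets": [
    [1,0,0,0,-0.15],
    [1,0,0,0,-0.15],
    [1,0,0,0,-0.15],
    [1,0,0,0,-0.15],
    [1,0,0,0,-0.15]
  ]
}}

```text
time: 5.5
tool_pos: [0.7313, -0.0642, 0.2654]
tool_rot: [-3.097, 0.277, 0.396]
contact_force: [5.4, -1.7, 3.3]
opening: 0.0918
grip_force: 0.0
```

```bash
python3 -c "
from h import *
o=observe();print(o['qpos'].round(4),o['tool_pos'],o['tool_rot'])"
```

```text
[-0.1471  1.099   0.036  -0.134   2.2637  0.9616] [ 0.7313471  -0.06417674  0.26543864] [-3.09674945  0.27705767  0.39599434]
```

>>> {"method": "send_rows", "body": {
  "targets": [
    [1,-0.02,0,-0.01,-0.15],
    [1,0,0,0,-0.15],
    [1,0.04,0,0,0],
    [1,0.04,0,0,0],
    [1,0,0,0,0]
  ]
}}

```text
time: 6.0
tool_pos: [0.7488, -0.061, 0.2353]
tool_rot: [-3.106, 0.245, 0.14]
contact_force: [1.2, -0.1, 0.5]
opening: 0.0916
grip_force: 0.0
```

```bash
python3 -c "
from h import *
o=observe();print(o['qpos'].round(4),o['tool_pos'],o['tool_rot'])"
```

```text
[-0.1665  1.1303  0.0406 -0.0489  2.215   1.2439] [ 0.74882805 -0.0610141   0.23532456] [-3.10571839  0.24535826  0.1402135 ]
```

>>> {"method": "send_rows", "body": {
  "targets": [
    [1,0.05,0,0.03,0],
    [1,0.05,0,0.03,0],
    [1,0.05,0,0.03,0]
  ]
}}

```text
time: 6.3
tool_pos: [0.7636, -0.0539, 0.272]
tool_rot: [-3.129, 0.145, 0.136]
contact_force: [0.5, 0.0, 0.3]
opening: 0.092
grip_force: 0.0
```

```bash
python3 -c "
from h import *
o=observe();print(o['qpos'].round(4),o['tool_pos'],o['tool_rot'])"
```

```text
[-0.1579  1.0796  0.0361 -0.0365  2.168   1.259 ] [ 0.76362818 -0.05392846  0.27204408] [-3.12926451  0.14507527  0.13648108]
```

>>> {"method": "send_rows", "body": {
  "targets": [
    [1,0.05,0,0.02,0],
    [1,0.05,0,0.02,0],
    [1,0.05,0,0.02,0]
  ]
}}

```text
time: 6.6
tool_pos: [0.7903, -0.0477, 0.273]
tool_rot: [3.136, 0.058, 0.136]
contact_force: [0.7, 0.4, -0.1]
opening: 0.0917
grip_force: 0.0
```

```bash
python3 -c "
from h import *
o=observe();print(o['qpos'].round(4),o['tool_pos'],o['tool_rot'])"
```

```text
[-0.1483  1.0746  0.0367 -0.0245  2.0845  1.2749] [ 0.79034397 -0.04771381  0.27302213] [3.13639867 0.05817423 0.13598125]
```

>>> {"method": "send_rows", "body": {
  "targets": [
    [1,0.05,0,0.02,0],
    [1,0.05,0,0.02,0],
    [1,-0.05,-0.01,-0.01,0.05],
    [1,-0.05,-0.01,-0.01,0.05],
    [1,-0.05,-0.01,-0.01,0.05]
  ]
}}

```text
time: 7.1
tool_pos: [0.7364, -0.0635, 0.2617]
tool_rot: [3.125, -0.001, 0.225]
contact_force: [1.7, -0.1, 0.5]
opening: 0.0916
grip_force: 0.0
```

```bash
python3 -c "
from h import *
o=observe();print(o['qpos'].round(4),o['tool_pos'],o['tool_rot'])"
```

```text
[-0.1829  0.7659  0.7039 -0.0154  1.6643  1.1615] [ 0.73636073 -0.06346675  0.26172148] [ 3.12453051e+00 -7.72908397e-04  2.24923602e-01]
```

```bash
cat >> kin.py <<'E'
D+=[(.7659,.7039,1.6643,.7391,.2617),(1.1303,.0406,2.215,.7513,.2353),(1.0746,.0367,2.0845,.7918,.2730),(1.0796,.0361,2.168,.7655,.2720)]
P=least_squares(lambda p:np.concatenate([f(p,d[:3])-d[3:] for d in D]+[[.02*p[0]]]),P).x
E
python3 - <<'E'
from kin import *
print(P.round(4),np.abs([ (f(P,d[:3])-d[3:]).round(4) for d in D]).max(0))
for r in(.5,.55,.58,.6):
 for z in(.03,.06,.1):
  b=None
  for t in np.arange(-10,50,1):
      th=np.pi-np.radians(t); x=r-P[0]-P[4]*np.sin(th); y=z-P[1]-P[4]*np.cos(th)
      c=(x*x+y*y-P[2]**2-P[3]**2)/(2*P[2]*P[3])
      if abs(c)>1: continue
      B=np.arccos(c); a=np.arctan2(x,y)-np.arctan2(P[3]*np.sin(B),P[2]+P[3]*np.cos(B)); q5=th-a-B
      if q5>.28 and B<2.7 and a>-.77: b=(t,a.round(2),B.round(2),q5.round(2))
  print(r,z,b)
E
```

```text
[-0.0633  0.1439  0.5613  0.4195  0.3241] [0.0064 0.005 ]
0.5 0.03 (np.int64(20), np.float64(0.36), np.float64(2.13), np.float64(0.3))
0.5 0.06 (np.int64(23), np.float64(0.3), np.float64(2.14), np.float64(0.3))
0.5 0.1 (np.int64(27), np.float64(0.23), np.float64(2.15), np.float64(0.29))
0.55 0.03 (np.int64(22), np.float64(0.42), np.float64(2.04), np.float64(0.3))
0.55 0.06 (np.int64(25), np.float64(0.36), np.float64(2.06), np.float64(0.29))
0.55 0.1 (np.int64(28), np.float64(0.29), np.float64(2.06), np.float64(0.3))
0.58 0.03 (np.int64(23), np.float64(0.45), np.float64(1.99), np.float64(0.3))
0.58 0.06 (np.int64(26), np.float64(0.4), np.float64(2.0), np.float64(0.29))
0.58 0.1 (np.int64(29), np.float64(0.33), np.float64(2.0), np.float64(0.3))
0.6 0.03 (np.int64(24), np.float64(0.48), np.float64(1.95), np.float64(0.3))
0.6 0.06 (np.int64(26), np.float64(0.43), np.float64(1.95), np.float64(0.31))
0.6 0.1 (np.int64(30), np.float64(0.36), np.float64(1.97), np.float64(0.29))
```

Tilt is back to about 0. Next: go to the orange converter, with the grip 6 mm behind its centre and the yaw turned so the gripper body stays off the gate.

>>> {"method": "send_rows", "body": {
  "targets": [
    [1,-0.04,-0.005,0,-0.14],
    [1,-0.04,-0.005,-0.01,-0.14],
    [1,-0.04,-0.005,-0.02,-0.14],
    [1,-0.04,-0.005,-0.02,-0.14],
    [1,-0.04,-0.005,-0.02,-0.14]
  ]
}}

```text
time: 7.6
tool_pos: [0.5351, -0.0887, 0.1928]
tool_rot: [3.125, -0.002, -0.483]
contact_force: [1.2, -0.4, -0.2]
opening: 0.0919
grip_force: 0.0
```

>>> {"method": "send_rows", "body": {
  "targets": [
    [1,-0.03,-0.005,-0.02,-0.14],
    [1,-0.03,-0.005,-0.02,-0.14],
    [1,0,0,-0.03,-0.14],
    [1,0,0,0,-0.14],
    [1,0,0,0,0]
  ]
}}

```text
time: 8.1
tool_pos: [0.4765, -0.0988, 0.1228]
tool_rot: [3.125, 0.001, -1.039]
contact_force: [-0.3, 0.2, 0.8]
opening: 0.0919
grip_force: 0.0
```

Run:
```python
from h import *
p,d=grab('side'); u,v=323,262
a=cv2.resize(p[200:320,240:420],None,fx=4,fy=4,interpolation=cv2.INTER_CUBIC); cv2.imwrite('pics/s1.png',a[:,:,::-1])
o=observe();print(o['qpos'].round(4),o['tool_pos'],o['tool_rot'])
print('side est pix of (.4778,-.104,.026):',proj('side',np.array([.4778,-.104,.026])))
hsv=cv2.cvtColor(load('side')[0],cv2.COLOR_RGB2HSV)
```

```text
[-0.3534  0.3943  1.763  -0.015   0.9941  2.2597] [ 0.47704203 -0.09881737  0.12338443] [ 3.12561405e+00 -2.84045416e-04 -1.03409023e+00]
side est pix of (.4778,-.104,.026): [322.0122292  259.94193603]
```

View pics/s1.png

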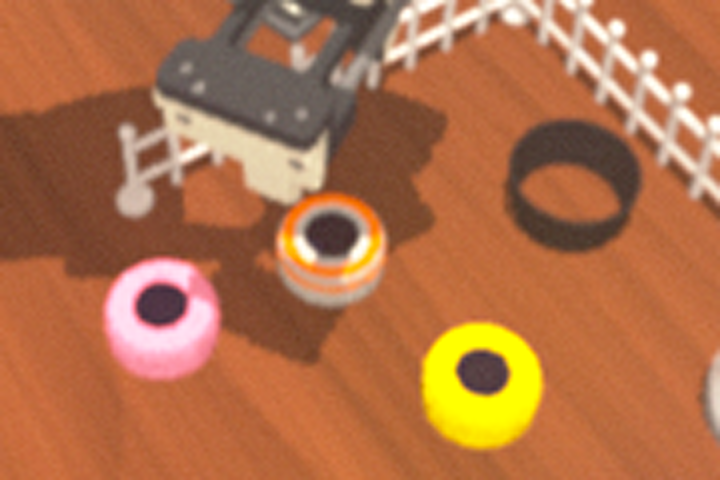

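Side view crop: the orange disc's top is at (323,258), within 2 px of the prediction. The gripper hangs over it, and pink (281,278) and yellow (360,292) are clear. Descending.

>>> {"method": "send_rows", "body": {
  "targets": [
    [1,-0.001,0.002,-0.04,0],
    [1,0,0,-0.04,0],
    [1,0,0,-0.025,0],
    [1,0,0,-0.01,0],
    [1,0,0,0,0]
  ]
}}

```text
time: 8.65
tool_pos: [0.4756, -0.0965, 0.0078]
tool_rot: [3.124, 0.001, -1.035]
contact_force: [-0.1, -0.1, 0.1]
opening: 0.0918
grip_force: 0.0
```

>>> {"method": "send_rows", "body": {
  "grip_force": 25,
  "targets": [
    [0.5,0,0,0,0],
    [0.5,0,0,0,0],
    [0.5,0,0,0,0],
    [0.3,0,0,0,0],
    [0.3,0,0,0,0]
  ]
}}

```text
time: 9.15
tool_pos: [0.4758, -0.0967, 0.0088]
tool_rot: [3.126, -0.0, -1.037]
contact_force: [-0.9, -0.6, 4.9]
opening: 0.0564
grip_force: 25.1
```

>>> {"method": "send_rows", "body": {
  "targets": [
    [0.3,0,0,0.02,0],
    [0.3,0,0,0.04,0],
    [0.3,0,0,0.05,0],
    [0.3,0,0,0.05,0],
    [0.3,0.02,0,0.05,0]
  ]
}}

```text
time: 9.65
tool_pos: [0.4922, -0.0962, 0.2167]
tool_rot: [3.123, 0.002, -1.037]
contact_force: [1.6, -0.9, -3.0]
opening: 0.0567
grip_force: 25.0
```

Run:
```python
from h import *
p,d=grab('side'); o=observe();print(o['tool_pos'],o['opening'],o['grip_force'],o['contact_force'])
u,v=proj('side',o['tool_pos']).astype(int);print(u,v)
a=cv2.resize(p[v-50:v+50,u-60:u+60],None,fx=5,fy=5,interpolation=cv2.INTER_CUBIC); cv2.imwrite('pics/s2.png',a[:,:,::-1])
```

```text
[ 0.49944038 -0.09774997  0.22496335] 0.05713248180623437 24.983425475656986 [ 6.13912901 -1.47712447  5.36205484]
332 188
```

View pics/s2.png

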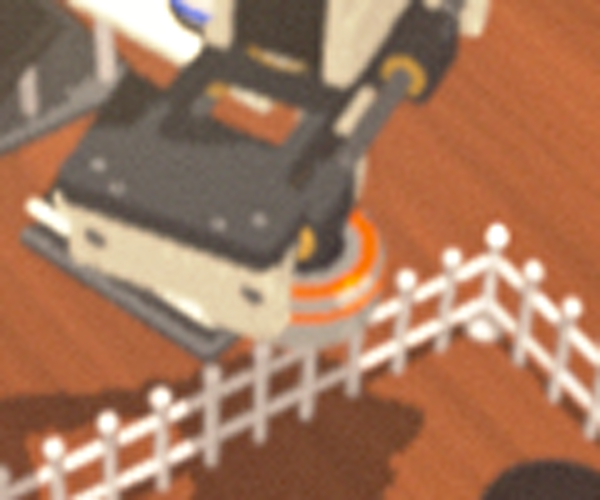

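The orange disc is held level between the fingers, its top edge at crop (340,290). Next I'll move outward, turn to face out, and tilt at full reach.

>>> {"method": "send_rows", "body": {
  "targets": [
    [0.3,0.03,0.005,0.01,0.14],
    [0.3,0.03,0.005,0.01,0.14],
    [0.3,0.03,0.01,0.01,0.14],
    [0.3,0.04,0.01,0.01,0.14],
    [0.3,0.04,0.01,0.01,0.14]
  ]
}}

```text
time: 10.2
tool_pos: [0.665, -0.0561, 0.2644]
tool_rot: [3.125, 0.002, -0.331]
contact_force: [0.1, -0.7, -2.2]
opening: 0.0569
grip_force: 25.0
```

>>> {"method": "send_rows", "body": {
  "targets": [
    [0.3,0.04,0.005,0.01,0.14],
    [0.3,0.04,0,0.01,0.14],
    [0.3,0.04,0,0.01,0],
    [0.3,0.05,0,0.02,0],
    [0.3,0.05,0,0.02,0]
  ]
}}

```text
time: 10.7
tool_pos: [0.8064, -0.0502, 0.2981]
tool_rot: [3.125, -0.033, -0.06]
contact_force: [51.8, -6.8, 25.0]
opening: 0.0566
grip_force: 24.9
```

>>> {"method": "send_rows", "body": {
  "targets": [
    [0.3,0.05,0,0.03,0],
    [0.3,0.05,0,0.03,0],
    [0.3,0.05,0,0.03,0],
    [0.3,0.05,0,0.03,0],
    [0.3,0.05,0,0.03,0]
  ]
}}

```text
time: 11.2
tool_pos: [0.8431, -0.0416, 0.3386]
tool_rot: [3.125, -0.204, -0.057]
contact_force: [-0.8, 0.2, -2.4]
opening: 0.0568
grip_force: 25.0
```

```bash
python3 -c "
from h import *
o=observe();print(o['qpos'].round(4),o['tool_pos'],o['tool_rot'],o['opening'])"
```

```text
[-1.3990e-01  9.9970e-01  3.6100e-02 -3.0000e-04  1.9013e+00  1.4900e+00] [ 0.84314472 -0.04162258  0.33861013] [ 3.1246214  -0.20375765 -0.05742146] 0.056788634388858956
```

>>> {"method": "send_rows", "body": {
  "targets": [
    [0.3,0.05,0,0.03,0],
    [0.3,0.05,0,0.03,0],
    [0.3,0.05,0,0.03,0],
    [0.3,0.05,0,0.03,0],
    [0.3,0.05,0,0.02,0]
  ]
}}

```text
time: 11.7
tool_pos: [0.8881, -0.0355, 0.3611]
tool_rot: [3.126, -0.365, -0.055]
contact_force: [-0.8, -0.8, -3.0]
opening: 0.0569
grip_force: 25.0
```

```bash
python3 -c "
from h import *
o=observe();print(o['qpos'].round(4),o['tool_pos'],o['tool_rot'],o['opening'])"
```

```text
[-0.1303  0.9891  0.0363  0.0121  1.7509  1.5024] [ 0.88812849 -0.03553764  0.36113829] [ 3.12646611 -0.36520793 -0.05479933] 0.05687594249322527
```

>>> {"method": "send_rows", "body": {
  "targets": [
    [0.3,0.05,0,0.03,0],
    [0.3,-0.02,0,0,0.02],
    [0.3,-0.04,0,0,0.02],
    [0.3,-0.05,0,-0.01,0.02],
    [0.3,-0.05,0,-0.01,0.02]
  ]
}}

```text
time: 12.2
tool_pos: [0.7731, -0.0354, 0.3518]
tool_rot: [3.127, -0.396, 0.011]
contact_force: [1.2, -1.4, -2.7]
opening: 0.0567
grip_force: 25.0
```

>>> {"method": "send_rows", "body": {
  "targets": [
    [0.3,-0.05,0,-0.01,0.02],
    [0.3,-0.05,0,-0.01,0.02],
    [0.3,-0.05,0,-0.01,0],
    [0.3,-0.05,0.01,-0.01,0],
    [0.3,-0.05,0.02,-0.01,0]
  ]
}}

```text
time: 12.7
tool_pos: [0.5311, -0.0081, 0.3038]
tool_rot: [3.126, -0.395, 0.049]
contact_force: [0.5, 1.3, -1.8]
opening: 0.0568
grip_force: 25.0
```

>>> {"method": "send_rows", "body": {
  "targets": [
    [0.3,-0.03,0.04,-0.01,0],
    [0.3,-0.01,0.05,-0.01,0],
    [0.3,0,0.05,-0.01,0],
    [0.3,0,0.05,-0.01,0],
    [0.3,0,0.05,-0.01,0]
  ]
}}

```text
time: 13.2
tool_pos: [0.494, 0.2291, 0.2558]
tool_rot: [3.128, -0.397, 0.05]
contact_force: [2.5, -0.0, -2.9]
opening: 0.0569
grip_force: 25.0
```

```bash
python3 -c "
from h import *
o=observe();print(o['qpos'].round(4),o['tool_pos'],o['tool_rot'],o['opening'])"
```

```text
[ 0.3728  0.1726  1.7443 -0.1795  0.8583  1.9884] [0.49403126 0.22909882 0.2557532 ] [ 3.12841597 -0.39692769  0.05011013] 0.05685791114334823
```

>>> {"method": "send_rows", "body": {
  "targets": [
    [0.3,-0.02,0.04,-0.02,0.02],
    [0.3,-0.02,0.02,-0.04,0],
    [0.3,0,0,-0.05,0],
    [0.3,0,0,-0.05,0],
    [0.3,0,0,0,0]
  ]
}}

```text
time: 13.7
tool_pos: [0.45, 0.2849, 0.0884]
tool_rot: [3.121, -0.381, 0.073]
contact_force: [-0.4, -0.3, -1.9]
opening: 0.0565
grip_force: 25.0
```

Run:
```python
from h import *
o=observe();print(o['qpos'].round(4),o['tool_pos'],o['tool_rot'],o['opening'])
p,d=grab('side')
a=cv2.resize(p[70:200,190:350],None,fx=4.6,fy=4.6,interpolation=cv2.INTER_CUBIC); cv2.imwrite('pics/s3.png',a[:,:,::-1])
```

```text
[ 0.5302  0.4027  1.9697 -0.4173  0.4678  2.3771] [0.44996255 0.28493671 0.08835746] [ 3.12078891 -0.38123061  0.07337716] 0.056521166508941324
```

View pics/s3.png

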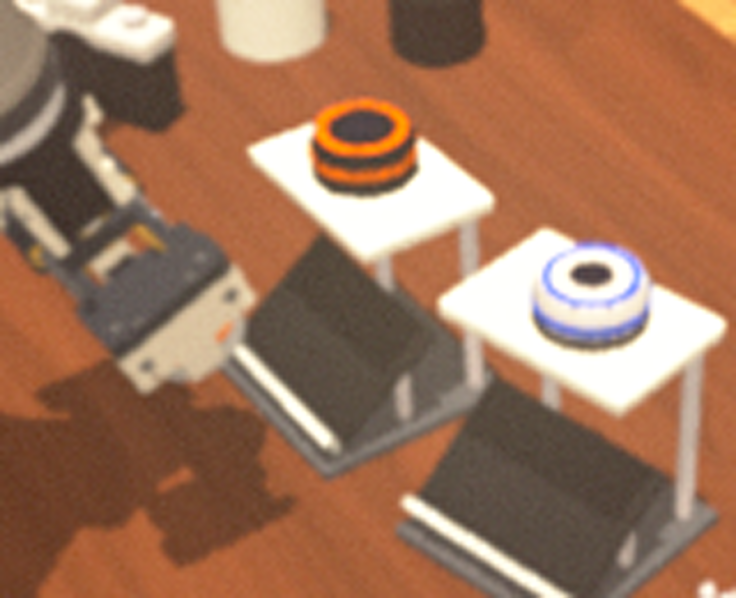

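Side crop: the tilted gripper is left of the black rest, disc just visible at (225,330). The black rest's white lip runs from crop (235,350) to (335,445). I'll check the lip against my stand pose before going in.

Run:
```python
from h import *
a=onz('side',241.1,146.1,.028);b=onz('side',262.8,166.7,.028)
print(a.round(4),b.round(4),np.linalg.norm(a-b),((a+b)/2).round(4),np.degrees(np.arctan2(-(a-b)[0],(a-b)[1])))
o=np.array([.5439,.2952]);x=np.array([np.cos(.07),np.sin(.07)]);print('expected lip centre',o-.043*x)
# top view lip lines
for n,(x0,x1,y0,y1) in dict(black=(165,235,195,215),silver=(240,315,180,210)).items():
    p=np.load('/tmp/top.npz')['p']; h=cv2.cvtColor(p,cv2.COLOR_RGB2HSV)
    m=np.zeros(p.shape[:2],np.uint8); m[y0:y1,x0:x1]=((h[y0:y1,x0:x1,1]<70)&(h[y0:y1,x0:x1,2]>130))
    c=max(cv2.findContours(m,0,2)[0],key=cv2.contourArea); B=cv2.boxPoints(cv2.minAreaRect(c)); W=np.array([onz('top',*q,.028) for q in B])
    W2=W[np.argsort(W[:,1])]; e1,e2=W2[:2].mean(0),W2[2:].mean(0)
    print(n,B.round(0).tolist(),e1.round(4),e2.round(4),np.linalg.norm(e1-e2).round(4),((e1+e2)/2).round(4),np.degrees(np.arctan2(-(e2-e1)[0],(e2-e1)[1])))
o=np.array([.5769,.1176]);x=np.array([np.cos(.283),np.sin(.283)]);print('expected silver',o-.043*x)
```

```text
[0.4969 0.3319 0.028 ] [0.5082 0.2239 0.028 ] 0.1086142791504249 [0.5026 0.2779 0.028 ] 5.954435163845558
expected lip centre [0.50100531 0.29219246]
black [[174.0, 206.0], [228.0, 203.0], [228.0, 209.0], [174.0, 211.0]] [0.5055 0.227  0.028 ] [0.4967 0.3518 0.028 ] 0.1251 [0.5011 0.2894 0.028 ] 4.01134109998858
silver [[254.0, 198.0], [307.0, 185.0], [308.0, 191.0], [256.0, 204.0]] [0.5527 0.0447 0.028 ] [0.5181 0.1651 0.028 ] 0.1253 [0.5354 0.1049 0.028 ] 16.030130577954395
expected silver [0.53561045 0.10559278]
```

>>> {"method": "send_rows", "body": {
  "targets": [
    [0.3,0.02,0.002,-0.01,0],
    [0.3,0.02,0.002,-0.01,0],
    [0.3,0.02,0.002,-0.005,0],
    [0.3,0.01,0.001,-0.003,0],
    [0.3,0,0,0,0]
  ]
}}

```text
time: 14.25
tool_pos: [0.5267, 0.2943, 0.0698]
tool_rot: [3.129, -0.398, 0.068]
contact_force: [-0.1, 0.0, -1.8]
opening: 0.0567
grip_force: 25.0
```

```bash
python3 -c "
from h import *
o=observe();print(o['qpos'].round(4),o['tool_pos'],o['tool_rot'],o['opening'],o['contact_force'],o['torque'])"
```

```text
[ 0.4686  0.5215  1.8247 -0.3762  0.4582  2.2837] [0.52668314 0.2943261  0.06975253] [ 3.12926565 -0.39847181  0.06848251] 0.05673644157560529 [-0.09662257  0.04193201 -1.77439605] [-0.05188247  0.66898581  0.01081173]
```

>>> {"method": "send_rows", "body": {
  "targets": [
    [0.3,-0.007,-0.002,0,0],
    [0.3,0,0,-0.008,0],
    [0.3,0,0,-0.004,0],
    [0.3,0,0,0,0]
  ]
}}

```text
time: 14.65
tool_pos: [0.5162, 0.2917, 0.054]
tool_rot: [3.126, -0.392, 0.071]
contact_force: [-0.6, 0.2, -2.3]
opening: 0.0571
grip_force: 25.0
```

>>> {"method": "send_rows", "body": {
  "grip_force": 14,
  "targets": [
    [0.3,0,0,-0.003,0],
    [0.3,0,0,-0.002,0],
    [0.3,0,0,-0.002,0]
  ]
}}

```text
time: 14.95
tool_pos: [0.5171, 0.2919, 0.0476]
tool_rot: [3.127, -0.393, 0.071]
contact_force: [-0.0, -0.0, -3.0]
opening: 0.0567
grip_force: 14.0
```

>>> {"method": "send_rows", "body": {
  "targets": [
    [0.3,0,0,-0.002,0],
    [0.3,0,0,0,0]
  ]
}}

```text
time: 15.15
tool_pos: [0.5171, 0.2919, 0.0457]
tool_rot: [3.127, -0.393, 0.071]
contact_force: [-1.7, 0.4, -1.0]
opening: 0.057
grip_force: 14.0
```

First touch came slightly low on the slope, so I'll shift 5 mm further in before laying it down.

>>> {"method": "send_rows", "body": {
  "targets": [
    [0.3,0,0,0.004,0],
    [0.3,0.005,0,0.001,0],
    [0.3,0,0,0,0]
  ]
}}

```text
time: 15.45
tool_pos: [0.5232, 0.2921, 0.0515]
tool_rot: [3.128, -0.395, 0.07]
contact_force: [-0.8, -0.2, -2.9]
opening: 0.0571
grip_force: 14.0
```

>>> {"method": "send_rows", "body": {
  "targets": [
    [0.3,0,0,-0.002,0],
    [0.3,0,0,-0.002,0],
    [0.3,0,0,0,0]
  ]
}}

```text
time: 15.75
tool_pos: [0.5221, 0.2919, 0.0467]
tool_rot: [3.127, -0.394, 0.071]
contact_force: [-1.2, -0.4, -0.3]
opening: 0.0574
grip_force: 14.0
```

>>> {"method": "send_rows", "body": {
  "targets": [
    [0.3,0,0,-0.002,0],
    [0.3,0,0,-0.002,0],
    [0.3,0,0,0,0]
  ]
}}

```text
time: 16.05
tool_pos: [0.5224, 0.2919, 0.0437]
tool_rot: [3.127, -0.395, 0.071]
contact_force: [-3.4, -2.6, 6.9]
opening: 0.0571
grip_force: 14.0
```

Run:
```python
from h import *
o=observe();print(o['qpos'].round(4),o['tool_pos'],o['tool_rot'],o['opening'])
p,d=grab('side')
a=cv2.resize(p[100:180,220:320],None,fx=7,fy=7,interpolation=cv2.INTER_CUBIC); cv2.imwrite('pics/s4.png',a[:,:,::-1])
```

```text
[ 0.4681  0.5606  1.8533 -0.4305  0.3994  2.3415] [0.52238369 0.29190042 0.04367242] [ 3.1269891  -0.39479751  0.07079768] 0.05714162294744547
```

View pics/s4.png

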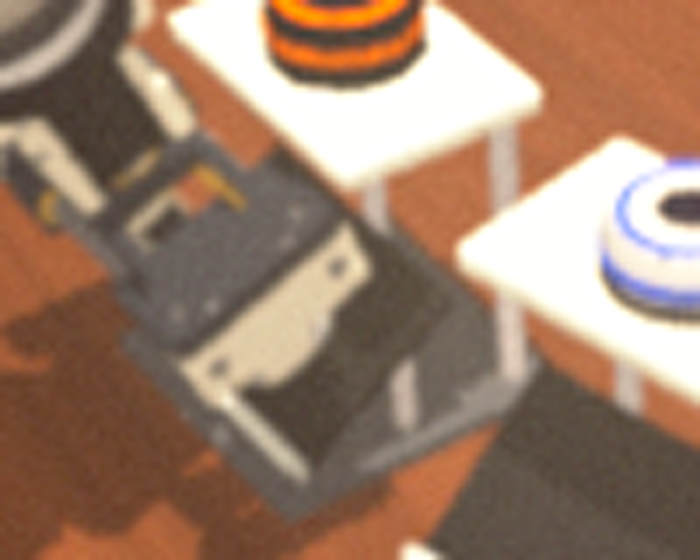

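>>> {"method": "send_rows", "body": {
  "grip_force": 9,
  "targets": [
    [0.3,0,0,-0.001,0],
    [0.3,0,0,-0.001,0],
    [0.3,0,0,0,0]
  ]
}}

```text
time: 16.4
tool_pos: [0.5228, 0.2919, 0.0423]
tool_rot: [3.127, -0.396, 0.071]
contact_force: [-3.3, -2.7, 9.5]
opening: 0.0575
grip_force: 9.0
```

>>> {"method": "send_rows", "body": {
  "targets": [
    [0.3,0,0,-0.001,0],
    [0.3,0,0,-0.001,0],
    [0.3,0,0,0,0]
  ]
}}

```text
time: 16.7
tool_pos: [0.5232, 0.292, 0.0405]
tool_rot: [3.127, -0.397, 0.071]
contact_force: [-3.2, -3.3, 9.6]
opening: 0.0569
grip_force: 9.0
```

>>> {"method": "send_rows", "body": {
  "grip_force": 6,
  "targets": [
    [0.3,0,0,-0.001,0],
    [0.3,0,0,-0.001,0],
    [0.3,0,0,0,0]
  ]
}}

```text
time: 17.0
tool_pos: [0.5231, 0.2922, 0.038]
tool_rot: [3.128, -0.396, 0.07]
contact_force: [-1.1, -1.5, 4.3]
opening: 0.0574
grip_force: 6.0
```

>>> {"method": "send_rows", "body": {
  "grip_force": 3,
  "targets": [
    [0.3,0,0,0,0],
    [0.3,0,0,0,0]
  ]
}}

```text
time: 17.2
tool_pos: [0.5226, 0.2922, 0.0374]
tool_rot: [3.128, -0.395, 0.071]
contact_force: [-1.1, -0.2, 3.4]
opening: 0.0572
grip_force: 3.0
```

>>> {"method": "send_rows", "body": {
  "targets": [
    [0.68,0,0,0,0],
    [0.75,0,0,0,0],
    [0.9,0,0,0,0],
    [1,0,0,0,0],
    [1,-0.004,0,0.004,0]
  ]
}}

```text
time: 17.7
tool_pos: [0.518, 0.2917, 0.0404]
tool_rot: [3.127, -0.393, 0.071]
contact_force: [0.6, 0.1, -0.4]
opening: 0.0883
grip_force: 0.0
```

>>> {"method": "send_rows", "body": {
  "targets": [
    [1,-0.015,0,0.02,0],
    [1,-0.03,0,0.04,0],
    [1,-0.03,0,0.05,0],
    [1,-0.03,-0.02,0.05,0],
    [1,0,-0.03,0.02,-0.1]
  ]
}}

```text
time: 18.2
tool_pos: [0.4211, 0.2463, 0.2077]
tool_rot: [3.13, -0.397, -0.029]
contact_force: [0.4, -0.1, -0.3]
opening: 0.0919
grip_force: 0.0
```

Run:
```python
from h import *
o=observe();print(o['qpos'].round(4),o['tool_pos'],o['tool_rot'],o['opening'])
p,d=grab('side');t,_=grab('top')
a=cv2.resize(p[100:180,220:320],None,fx=5,fy=5,interpolation=cv2.INTER_CUBIC);b=cv2.resize(t[130:220,150:210],None,fx=4.4,fy=4.4,interpolation=cv2.INTER_CUBIC)
im=np.zeros((400,500+b.shape[1],3),np.uint8);im[:,:500]=a;im[:b.shape[0],500:]=b; cv2.imwrite('pics/s5.png',im[:,:,::-1])
```

```text
[ 0.508   0.145   1.9255 -0.3077  0.7552  2.3012] [0.42112084 0.24629754 0.20769385] [ 3.12983212 -0.39667691 -0.02864207] 0.09189957486157016
```

View pics/s5.png

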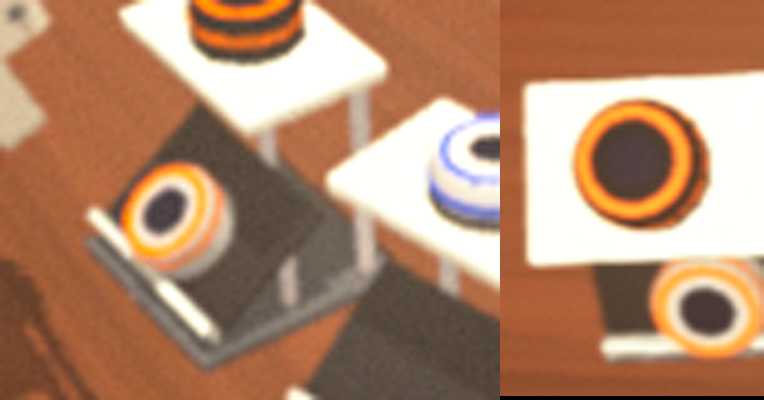

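The orange converter lies flat on the black rest against the lip. Its top face is centred at side px (253,142) and top px (197,200). Checking centring numerically.

Run:
```python
from h import *
A=onz('side',253.2,141.8,.0613);B=onz('top',197.0,199.8,.0613)
o=np.array([.5439,.2940]);x=np.array([np.cos(.07),np.sin(.07)]);y=np.array([-x[1],x[0]])
for q in(A,B): print(q.round(4),'stand x',(q[:2]-o)@x,'y',(q[:2]-o)@y,'want x -.0269')
```

```text
[0.518  0.2916 0.0613] stand x -0.026022393274922305 y -0.0005420140080187642 want x -.0269
[0.5162 0.2912 0.0613] stand x -0.027830093444523158 y -0.0008337761951911046 want x -.0269
```

Centred within 1–2 mm. Now the blue one: turn the tilt around by half a turn and undo it at full reach.

>>> {"method": "send_rows", "body": {
  "targets": [
    [1,0,-0.03,0.02,0.14],
    [1,0,-0.04,0.02,0.15],
    [1,0,-0.04,0.02,0.15],
    [1,0,-0.05,0.02,0.15],
    [1,0,-0.05,0,0.15]
  ]
}}

```text
time: 18.8
tool_pos: [0.424, 0.1303, 0.2462]
tool_rot: [3.125, -0.366, 0.369]
contact_force: [0.8, -0.7, -1.2]
opening: 0.0916
grip_force: 0.0
```

>>> {"method": "send_rows", "body": {
  "targets": [
    [1,0.02,-0.04,0,0.15],
    [1,0.03,-0.03,0,0.15],
    [1,0.03,-0.02,0,0.15],
    [1,0.03,0,0,0.15],
    [1,0.03,0,0,0.15]
  ]
}}

```text
time: 19.3
tool_pos: [0.5449, 0.0679, 0.2439]
tool_rot: [3.126, -0.354, 0.997]
contact_force: [0.4, -0.1, 0.5]
opening: 0.0918
grip_force: 0.0
```

>>> {"method": "send_rows", "body": {
  "targets": [
    [1,0.03,0,0,0.15],
    [1,0.02,0,0,0.15],
    [1,0.02,0,0,0.15],
    [1,0.02,0,0,0.15],
    [1,0.02,0,0,0.15]
  ]
}}

```text
time: 19.8
tool_pos: [0.6546, 0.0687, 0.2433]
tool_rot: [3.127, -0.355, 1.748]
contact_force: [0.4, -0.1, 0.2]
opening: 0.092
grip_force: 0.0
```

>>> {"method": "send_rows", "body": {
  "targets": [
    [1,0,0,0,0.15],
    [1,0,0,0,0.15],
    [1,0,0,0,0.15],
    [1,0,0,0,0.15],
    [1,0,0,0,0.15]
  ]
}}

```text
time: 20.3
tool_pos: [0.654, 0.0689, 0.243]
tool_rot: [3.126, -0.356, 2.499]
contact_force: [-0.1, -0.7, -0.1]
opening: 0.0918
grip_force: 0.0
```

```bash
python3 -c "
from h import *
o=observe();print(o['qpos'].round(4),o['tool_pos'],o['tool_rot'],o['opening'])"
```

```text
[-0.1055  0.7792  0.7797  0.2023  1.8783 -0.998 ] [0.65400233 0.06886006 0.24299016] [ 3.12628292 -0.35593708  2.49872072] 0.09175950227103519
```

>>> {"method": "send_rows", "body": {
  "targets": [
    [1,0,-0.03,0.01,0.15],
    [1,0,-0.03,0.01,0.15],
    [1,0,-0.03,0.01,0.15],
    [1,0,-0.03,0.01,0.13],
    [1,0.03,0,0,0]
  ]
}}

```text
time: 20.8
tool_pos: [0.6799, -0.0538, 0.2853]
tool_rot: [3.126, -0.358, 3.074]
contact_force: [2.4, -0.0, 1.1]
opening: 0.092
grip_force: 0.0
```

>>> {"method": "send_rows", "body": {
  "targets": [
    [1,0.03,0,0.01,0],
    [1,0.03,0,0.02,0],
    [1,0.05,0,0.03,0],
    [1,0.05,0,0.03,0],
    [1,0.05,0,0.03,0]
  ]
}}

```text
time: 21.3
tool_pos: [0.607, -0.0282, 0.4033]
tool_rot: [3.083, -0.509, 3.078]
contact_force: [0.6, -0.1, 0.6]
opening: 0.0918
grip_force: 0.0
```

>>> {"method": "send_rows", "body": {
  "targets": [
    [1,0.05,0,0.03,0],
    [1,0.05,0,0.03,0],
    [1,0.05,0,0.03,0],
    [1,0.05,0,0.03,0],
    [1,0.05,0,0.03,0]
  ]
}}

```text
time: 21.8
tool_pos: [0.5999, -0.0144, 0.43]
tool_rot: [3.069, -0.464, 3.074]
contact_force: [-0.6, -0.3, 0.1]
opening: 0.0917
grip_force: 0.0
```

```bash
python3 -c "
from h import *
o=observe();print(o['qpos'].round(4),o['tool_pos'],o['tool_rot'],o['opening'])"
```

```text
[-0.1665  0.9152  0.0372  0.0599  2.657  -1.6066] [ 0.59985438 -0.01436326  0.42995986] [ 3.06903593 -0.46412526  3.07432738] 0.0916503322322421
```

>>> {"method": "send_rows", "body": {
  "targets": [
    [1,0,0,-0.05,0],
    [1,0.01,0,-0.05,0],
    [1,0.01,-0.01,-0.05,0],
    [1,0.02,-0.01,-0.04,0],
    [1,0.04,0,0,0]
  ]
}}

```text
time: 22.3
tool_pos: [0.6639, -0.0354, 0.2556]
tool_rot: [3.065, -0.491, 3.073]
contact_force: [1.5, 0.1, -0.3]
opening: 0.0919
grip_force: 0.0
```

>>> {"method": "send_rows", "body": {
  "targets": [
    [1,0.05,0,0,0],
    [1,0.05,0,0,0],
    [1,0.05,0,0.01,0],
    [1,0.05,0,0.01,0]
  ]
}}

```text
time: 22.7
tool_pos: [0.6249, -0.0227, 0.336]
tool_rot: [3.034, -0.615, 3.089]
contact_force: [-0.2, -0.2, -0.1]
opening: 0.0917
grip_force: 0.0
```

```bash
python3 -c "
from h import *
o=observe();print(o['qpos'].round(4),o['tool_pos'],o['tool_rot'],o['opening'])"
```

```text
[-0.1772  1.0701  0.0361  0.0769  2.6561 -1.6042] [ 0.62486088 -0.02267654  0.3360098 ] [ 3.03363784 -0.61467227  3.08864261] 0.09167271201018505
```

>>> {"method": "send_rows", "body": {
  "targets": [
    [1,-0.02,-0.02,-0.04,0],
    [1,0,-0.02,-0.05,0],
    [1,0,-0.02,-0.05,0],
    [1,0,0,-0.04,0],
    [1,0.02,0,0,0]
  ]
}}

```text
time: 23.2
tool_pos: [0.6314, -0.0695, 0.1753]
tool_rot: [3.026, -0.643, 3.089]
contact_force: [1.2, -0.2, -2.2]
opening: 0.0921
grip_force: 0.0
```

>>> {"method": "send_rows", "body": {
  "targets": [
    [1,0.03,0,0,0],
    [1,0.04,0,0,0],
    [1,0.05,0,0.01,0]
  ]
}}

```text
time: 23.5
tool_pos: [0.6829, -0.0618, 0.1697]
tool_rot: [3.031, -0.593, 3.083]
contact_force: [1.3, 0.1, -2.7]
opening: 0.0918
grip_force: 0.0
```

```bash
python3 -c "
from h import *
o=observe();print(o['qpos'].round(4),o['tool_pos'],o['tool_rot'],o['opening'])"
```

```text
[-0.2129  1.2601  0.0467  0.0365  2.4363 -1.671 ] [ 0.68289892 -0.06175564  0.16971324] [ 3.03083104 -0.59312845  3.0832823 ] 0.09180896052539131
```

Decreasing now. Continuing outward at low height.

>>> {"method": "send_rows", "body": {
  "targets": [
    [1,0.05,0,0.01,0],
    [1,0.05,0,0.01,0],
    [1,0.05,0,0.01,0],
    [1,0.05,0,0.01,0],
    [1,0.05,0,0.01,0]
  ]
}}

```text
time: 24.0
tool_pos: [0.7218, -0.0394, 0.1686]
tool_rot: [3.035, -0.443, 3.066]
contact_force: [0.3, -0.5, -0.3]
opening: 0.0918
grip_force: 0.0
```

>>> {"method": "send_rows", "body": {
  "targets": [
    [1,0.05,0,0.02,0],
    [1,0.05,0,0.02,0],
    [1,0.05,0,0.02,0],
    [1,0.05,0,0.02,0],
    [1,0.05,0,0.02,0]
  ]
}}

```text
time: 24.5
tool_pos: [0.7513, -0.0219, 0.1978]
tool_rot: [3.029, -0.305, 3.049]
contact_force: [0.7, -0.2, 0.1]
opening: 0.0915
grip_force: 0.0
```

```bash
python3 -c "
from h import *
o=observe();print(o['qpos'].round(4),o['tool_pos'],o['tool_rot'],o['opening'])"
```

```text
[-0.1689  1.1856  0.0361  0.1129  2.2294 -1.5747] [ 0.75130335 -0.02189898  0.19776017] [ 3.02914282 -0.3052415   3.04905761] 0.09150344338939521
```

>>> {"method": "send_rows", "body": {
  "targets": [
    [1,0,0,0,0.14],
    [1,0,0,0,0.14],
    [1,0,-0.01,0,0.14],
    [1,0.05,0,0.02,0],
    [1,0.05,0,0.02,0]
  ]
}}

```text
time: 25.0
tool_pos: [0.7581, -0.0283, 0.2046]
tool_rot: [3.053, -0.246, -2.824]
contact_force: [-0.2, -0.5, 0.1]
opening: 0.0919
grip_force: 0.0
```

>>> {"method": "send_rows", "body": {
  "targets": [
    [1,0.05,-0.01,0.02,0],
    [1,0.05,-0.01,0.02,0],
    [1,0.05,-0.01,0.02,0],
    [1,0.05,-0.01,0.02,0],
    [1,0.05,-0.01,0.02,0]
  ]
}}

```text
time: 25.5
tool_pos: [0.7928, -0.0638, 0.2233]
tool_rot: [3.109, -0.108, -2.83]
contact_force: [-0.3, 0.2, -0.1]
opening: 0.092
grip_force: 0.0
```

```bash
python3 -c "
from h import *
from scipy.spatial.transform import Rotation as R
o=observe();print(o['qpos'].round(4),o['tool_pos'],o['tool_rot'],R.from_euler('xyz',o['tool_rot']).as_matrix()[:,2])"
```

```text
[-0.1681  1.1371  0.0371 -0.024   2.078  -2.0592] [ 0.79278699 -0.06381351  0.22329731] [ 3.10922885 -0.10797965 -2.83001707] [-0.11244696 -0.00222035 -0.99365525]
```

>>> {"method": "send_rows", "body": {
  "targets": [
    [1,0.05,-0.01,0.02,0],
    [1,0.05,-0.01,0.02,0],
    [1,0.05,-0.01,0.02,0],
    [1,0.04,-0.01,0.02,0],
    [1,-0.03,0,0,0]
  ]
}}

```text
time: 26.0
tool_pos: [0.8104, -0.0891, 0.237]
tool_rot: [-3.124, 0.005, -2.831]
contact_force: [1.2, -1.2, 0.7]
opening: 0.0916
grip_force: 0.0
```

Run:
```python
from h import *
from scipy.spatial.transform import Rotation as R
o=observe();print(o['qpos'].round(4),o['tool_pos'],o['tool_rot'],R.from_euler('xyz',o['tool_rot']).as_matrix()[:,2])
for n,(u,v) in dict(side=(398,343),top=(469,218)).items():
    p,_=grab(n); h=cv2.cvtColor(p,cv2.COLOR_RGB2HSV)
    for c,(cu,cv_),lo,hi in (('blue',(u,v),(105,100,80),(130,255,255)),):
        m=np.zeros(p.shape[:2],np.uint8); s=24; m[cv_-s:cv_+s,cu-s:cu+s]=cv2.inRange(h,lo,hi)[cv_-s:cv_+s,cu-s:cu+s]
        ys,xs=np.nonzero(m); print(n,len(xs),xs.min(),xs.max(),ys.min(),ys.max())
        # dark hole
        k=np.zeros_like(m);k[cv_-8:cv_+9,cu-10:cu+11]=(h[cv_-8:cv_+9,cu-10:cu+11,2]<110)
        cc=max(cv2.findContours(k,0,2)[0],key=cv2.contourArea);M=cv2.moments(cc);U,V=M['m10']/M['m00'],M['m01']/M['m00']
        print('hole',U,V,onz(n,U,V,.026).round(4))
```

```text
[-0.1986  1.0206  0.2511 -0.0128  1.8568 -2.084 ] [ 0.8104323  -0.08914629  0.23699393] [-3.12445128  0.00541418 -2.83060731] [ 0.01039864 -0.01466187 -0.99983844]
side 209 383 412 329 359
hole 397.5 342.0 [ 0.4943 -0.3299  0.026 ]
top 166 458 480 207 229
hole 469.0222222222222 218.0222222222222 [ 0.4911 -0.3314  0.026 ]
```

>>> {"method": "send_rows", "body": {
  "targets": [
    [1,-0.04,-0.03,0,0],
    [1,-0.04,-0.03,-0.01,0],
    [1,-0.04,-0.03,-0.01,0],
    [1,-0.04,-0.03,-0.02,0],
    [1,-0.04,-0.03,-0.02,0]
  ]
}}

```text
time: 26.6
tool_pos: [0.6299, -0.2258, 0.1868]
tool_rot: [-3.122, 0.007, -2.829]
contact_force: [-0.2, -1.1, -0.1]
opening: 0.0919
grip_force: 0.0
```

>>> {"method": "send_rows", "body": {
  "targets": [
    [1,-0.04,-0.03,-0.02,0],
    [1,-0.04,-0.03,-0.02,0],
    [1,-0.03,-0.03,-0.02,0],
    [1,-0.01,0,0,0],
    [1,0,0,0,0]
  ]
}}

```text
time: 27.1
tool_pos: [0.5155, -0.3115, 0.1286]
tool_rot: [-3.124, 0.004, -2.832]
contact_force: [-0.2, 0.3, 1.1]
opening: 0.0918
grip_force: 0.0
```

```bash
python3 -c "
from h import *
o=observe();print(o['qpos'].round(4),o['tool_pos'],o['tool_rot'])"
```

```text
[-0.6672  0.5613  1.4527 -0.0074  1.1111 -2.544 ] [ 0.51551157 -0.31147343  0.12859948] [-3.12419916  0.0037966  -2.83235901]
```

>>> {"method": "send_rows", "body": {
  "targets": [
    [1,-0.02,-0.015,0,0],
    [1,-0.009,-0.006,-0.02,0],
    [1,0,0,0,0]
  ]
}}

```text
time: 27.4
tool_pos: [0.4867, -0.3306, 0.1069]
tool_rot: [-3.127, 0.002, -2.83]
contact_force: [0.2, 0.5, -0.1]
opening: 0.0916
grip_force: 0.0
```

>>> {"method": "send_rows", "body": {
  "targets": [
    [1,0,0,-0.04,0],
    [1,0,0,-0.035,0],
    [1,0,0,-0.015,0],
    [1,0,0,0,0]
  ]
}}

```text
time: 27.8
tool_pos: [0.4872, -0.3293, 0.016]
tool_rot: [-3.128, 0.001, -2.828]
contact_force: [0.3, -0.0, -0.3]
opening: 0.0916
grip_force: 0.0
```

>>> {"method": "send_rows", "body": {
  "targets": [
    [1,0,-0.003,-0.005,0],
    [1,0,0,-0.003,0],
    [1,0,0,0,0]
  ]
}}

```text
time: 28.1
tool_pos: [0.4866, -0.3339, 0.01]
tool_rot: [-3.125, 0.003, -2.83]
contact_force: [0.5, -0.1, -0.4]
opening: 0.0922
grip_force: 0.0
```

>>> {"method": "send_rows", "body": {
  "grip_force": 25,
  "targets": [
    [0.5,0,0,0,0],
    [0.5,0,0,0,0],
    [0.5,0,0,0,0],
    [0.3,0,0,0,0],
    [0.3,0,0,0,0]
  ]
}}

```text
time: 28.6
tool_pos: [0.4858, -0.3336, 0.0092]
tool_rot: [-3.126, 0.002, -2.83]
contact_force: [0.2, 0.6, 1.5]
opening: 0.0567
grip_force: 25.0
```

>>> {"method": "send_rows", "body": {
  "targets": [
    [0.3,0,0,0.02,0],
    [0.3,0,0,0.04,0],
    [0.3,0,0.01,0.04,0],
    [0.3,0.01,0.02,0.05,0],
    [0.3,0.02,0.03,0.05,-0.05]
  ]
}}

```text
time: 29.1
tool_pos: [0.5105, -0.2811, 0.1972]
tool_rot: [-3.126, 0.002, -2.883]
contact_force: [0.3, -0.6, -0.8]
opening: 0.0571
grip_force: 24.9
```

```bash
python3 -c "
from h import *
o=observe();print(o['qpos'].round(4),o['tool_pos'],o['tool_rot'])"
```

```text
[-0.6302  0.4643  1.417  -0.0089  1.2472 -2.4572] [ 0.510487   -0.28113063  0.19723982] [-3.12604897e+00  1.72453938e-03 -2.88265537e+00]
```

>>> {"method": "send_rows", "body": {
  "targets": [
    [0.3,0.04,0.035,0.01,-0.07],
    [0.3,0.04,0.035,0.01,-0.07],
    [0.3,0.04,0.035,0.01,-0.07],
    [0.3,0.04,0.035,0.01,-0.07],
    [0.3,0.04,0.035,0.01,-0.05]
  ]
}}

```text
time: 29.6
tool_pos: [0.697, -0.1175, 0.2416]
tool_rot: [-3.126, 0.001, 3.071]
contact_force: [1.2, -1.0, -1.7]
opening: 0.0568
grip_force: 24.9
```

>>> {"method": "send_rows", "body": {
  "targets": [
    [0.3,0.03,0.03,0.01,0],
    [0.3,0.02,0.02,0.01,0],
    [0.3,0.03,0,0.01,0],
    [0.3,0.03,0,0.02,0],
    [0.3,0.03,0,0.02,0]
  ]
}}

```text
time: 30.1
tool_pos: [0.8038, -0.0678, 0.2909]
tool_rot: [-3.126, 0.017, 3.074]
contact_force: [68.2, -9.2, 53.4]
opening: 0.0571
grip_force: 24.7
```

>>> {"method": "send_rows", "body": {
  "targets": [
    [0.3,0.04,0,0.02,0],
    [0.3,0.05,0,0.03,0],
    [0.3,0.05,0,0.03,0],
    [0.3,0.05,0,0.03,0],
    [0.3,0.05,0,0.03,0]
  ]
}}

```text
time: 30.6
tool_pos: [0.8408, -0.0562, 0.3285]
tool_rot: [-3.124, 0.183, 3.076]
contact_force: [0.0, 0.4, -1.2]
opening: 0.0568
grip_force: 24.9
```

```bash
python3 -c "
from h import *
from scipy.spatial.transform import Rotation as R
o=observe();print(o['qpos'].round(4),o['tool_pos'],o['tool_rot'],R.from_euler('xyz',o['tool_rot']).as_matrix()[:,2],o['opening'])"
```

```text
[-1.5730e-01  1.0111e+00  3.6100e-02 -7.0000e-04  1.9102e+00 -1.6616e+00] [ 0.84079484 -0.05621626  0.32846348] [-3.12411275  0.18335874  3.07637299] [ 0.18077842 -0.02932331 -0.98308662] 0.056760677754529386
```

>>> {"method": "send_rows", "body": {
  "targets": [
    [0.3,0.05,0,0.03,0],
    [0.3,0.05,0,0.03,0],
    [0.3,0.05,0,0.03,0],
    [0.3,0.05,0,0.03,0],
    [0.3,0.05,0,0.03,0]
  ]
}}

```text
time: 31.1
tool_pos: [0.8814, -0.0474, 0.358]
tool_rot: [-3.125, 0.343, 3.079]
contact_force: [-0.0, -0.7, -2.3]
opening: 0.0569
grip_force: 24.9
```

>>> {"method": "send_rows", "body": {
  "targets": [
    [0.3,0.05,0,0.03,0],
    [0.3,0.03,0,0.02,0],
    [0.3,-0.02,0,0,0.05],
    [0.3,-0.03,0,0,0.05],
    [0.3,-0.04,0,-0.01,0.05]
  ]
}}

```text
time: 31.6
tool_pos: [0.818, -0.0454, 0.3622]
tool_rot: [-3.124, 0.4, -3.07]
contact_force: [1.1, -0.5, -0.1]
opening: 0.0571
grip_force: 24.9
```

```bash
python3 -c "
from h import *
from scipy.spatial.transform import Rotation as R
o=observe();print(o['qpos'].round(4),o['tool_pos'],o['tool_rot'],R.from_euler('xyz',o['tool_rot']).as_matrix()[:,1:],o['opening'])"
```

```text
[-0.1801  0.6605  0.7033  0.0816  1.386  -1.8177] [ 0.8179732  -0.04536283  0.36218387] [-3.12441457  0.3997683  -3.07040623] [[-0.06444729  0.38938366]
 [ 0.99779566  0.0105449 ]
 [-0.01582283 -0.92101529]] 0.05705786408232444
```

>>> {"method": "send_rows", "body": {
  "targets": [
    [0.3,-0.045,0,-0.01,0.05],
    [0.3,-0.05,0,-0.01,0.05],
    [0.3,-0.05,0,-0.01,0.05],
    [0.3,-0.05,0,-0.01,0.05],
    [0.3,-0.05,0,-0.02,0.01]
  ]
}}

```text
time: 32.1
tool_pos: [0.5782, -0.0458, 0.3054]
tool_rot: [-3.122, 0.401, -2.86]
contact_force: [0.5, -0.6, -1.2]
opening: 0.0569
grip_force: 24.9
```

>>> {"method": "send_rows", "body": {
  "targets": [
    [0.3,-0.05,0.02,-0.02,0],
    [0.3,-0.03,0.04,-0.02,0],
    [0.3,-0.01,0.04,-0.02,0],
    [0.3,0,0.03,-0.02,0],
    [0.3,0,0,0,0]
  ]
}}

```text
time: 32.6
tool_pos: [0.4962, 0.0821, 0.2262]
tool_rot: [-3.127, 0.394, -2.859]
contact_force: [0.8, -0.6, -1.5]
opening: 0.0569
grip_force: 24.9
```

```bash
python3 -c "
from h import *
o=observe();print(o['qpos'].round(4),o['tool_pos'],o['tool_rot'],o['opening'])"
```

```text
[-0.0634  0.1022  1.9173  0.1709  0.7519 -2.0167] [0.49618077 0.08207092 0.22623333] [-3.12681327  0.3940517  -2.85933325] 0.056912383316513014
```

>>> {"method": "send_rows", "body": {
  "targets": [
    [0.3,0.002,0.007,-0.04,0],
    [0.3,0.002,0.006,-0.05,0],
    [0.3,0,0,-0.04,0],
    [0.3,0,0,-0.01,0],
    [0.3,0,0,0,0]
  ]
}}

```text
time: 33.1
tool_pos: [0.5025, 0.0917, 0.0881]
tool_rot: [-3.126, 0.395, -2.863]
contact_force: [0.6, -0.1, -0.3]
opening: 0.0569
grip_force: 24.9
```

>>> {"method": "send_rows", "body": {
  "targets": [
    [0.3,0,0,0,0]
  ]
}}

```text
time: 33.2
tool_pos: [0.5042, 0.0917, 0.0906]
tool_rot: [-3.124, 0.4, -2.862]
contact_force: [0.5, 0.4, -1.5]
opening: 0.057
grip_force: 24.9
```

```bash
python3 -c "
from h import *
o=observe();print(o['qpos'].round(4),o['tool_pos'],o['tool_rot'],o['opening'])"
```

```text
[-0.0353  0.337   2.09    0.3143  0.3423 -2.1583] [0.50418028 0.09168466 0.09055712] [-3.12395843  0.40047589 -2.86246129] 0.05698976151903913
```

>>> {"method": "send_rows", "body": {
  "targets": [
    [0.3,0.015,0.006,-0.008,0],
    [0.3,0.015,0.006,-0.008,0],
    [0.3,0.015,0.005,-0.008,0],
    [0.3,0.007,0.003,-0.006,0],
    [0.3,0,0,0,0]
  ]
}}

```text
time: 33.7
tool_pos: [0.5557, 0.1122, 0.0597]
tool_rot: [-3.124, 0.399, -2.862]
contact_force: [-0.1, -0.1, -2.8]
opening: 0.0572
grip_force: 24.9
```

>>> {"method": "send_rows", "body": {
  "targets": [
    [0.3,0,0,0,0]
  ]
}}

```text
time: 33.8
tool_pos: [0.5543, 0.112, 0.0594]
tool_rot: [-3.125, 0.398, -2.862]
contact_force: [-0.6, 0.1, -2.0]
opening: 0.0571
grip_force: 24.9
```

```bash
python3 -c "
from h import *
o=observe();print(o['qpos'].round(4),o['tool_pos'],o['tool_rot'],o['opening'])
d=o['tool_pos'][:2]-[.5769,.1176];print(d@[.960,.279],d@[-.279,.960])"
```

```text
[ 0.0155  0.4694  1.9792  0.2778  0.315  -2.0794] [0.5543092  0.11202101 0.05938636] [-3.12496272  0.39768404 -2.86218414] 0.05713878611537883
-0.023243708958048163 0.0009470087677635195
```

>>> {"method": "send_rows", "body": {
  "grip_force": 14,
  "targets": [
    [0.3,0.001,-0.001,-0.004,0],
    [0.3,0,0,-0.003,0],
    [0.3,0,0,-0.002,0],
    [0.3,0,0,0,0]
  ]
}}

```text
time: 34.2
tool_pos: [0.5551, 0.1109, 0.0494]
tool_rot: [-3.125, 0.397, -2.863]
contact_force: [-1.6, -0.5, 1.3]
opening: 0.0573
grip_force: 14.0
```

>>> {"method": "send_rows", "body": {
  "targets": [
    [0.3,0,0,-0.002,0],
    [0.3,0,0,-0.002,0],
    [0.3,0,0,0,0]
  ]
}}

```text
time: 34.5
tool_pos: [0.5549, 0.1111, 0.0452]
tool_rot: [-3.125, 0.396, -2.862]
contact_force: [-2.9, -1.6, 0.6]
opening: 0.0574
grip_force: 14.0
```

```bash
python3 -c "
from h import *
o=observe();print(o['qpos'].round(4),o['tool_pos'],o['tool_rot'],o['opening'])
d=o['tool_pos'][:2]-[.5769,.1176];print(d@[.960,.279],d@[-.279,.960])"
```

```text
[ 0.0134  0.4979  1.987   0.3128  0.2823 -2.1177] [0.55491955 0.11109723 0.04515345] [-3.12544647  0.39593893 -2.86238071] 0.05742641158373598
-0.0229155095647128 -0.00011011547274340783
```

>>> {"method": "send_rows", "body": {
  "grip_force": 9,
  "targets": [
    [0.3,0.001,0,-0.002,0],
    [0.3,0,0,-0.001,0],
    [0.3,0,0,0,0]
  ]
}}

```text
time: 34.8
tool_pos: [0.5563, 0.1113, 0.0436]
tool_rot: [-3.126, 0.394, -2.862]
contact_force: [-6.8, -1.1, 6.0]
opening: 0.0576
grip_force: 9.1
```

>>> {"method": "send_rows", "body": {
  "grip_force": 6,
  "targets": [
    [0.3,0,0,-0.002,0],
    [0.3,0,0,-0.001,0],
    [0.3,0,0,0,0]
  ]
}}

```text
time: 35.1
tool_pos: [0.5574, 0.1115, 0.042]
tool_rot: [-3.127, 0.393, -2.862]
contact_force: [-4.7, 1.8, 5.2]
opening: 0.0574
grip_force: 6.0
```

```bash
python3 -c "
from h import *
o=observe();print(o['qpos'].round(4),o['tool_pos'],o['tool_rot'],o['opening'])
d=o['tool_pos'][:2]-[.5769,.1176];print(d@[.960,.279],d@[-.279,.960])"
```

```text
[ 0.0133  0.5074  1.9801  0.317   0.283  -2.1228] [0.55742165 0.11151908 0.04204367] [-3.12711005  0.39347854 -2.86161722] 0.05740653274708093
-0.020395790216101203 -0.0004032195419958612
```

>>> {"method": "send_rows", "body": {
  "targets": [
    [0.3,-0.002,0,-0.002,0],
    [0.3,0,0,-0.001,0],
    [0.3,0,0,0,0]
  ]
}}

```text
time: 35.4
tool_pos: [0.5572, 0.1113, 0.0412]
tool_rot: [-3.128, 0.393, -2.862]
contact_force: [-3.9, 0.8, 6.6]
opening: 0.0573
grip_force: 6.0
```

>>> {"method": "send_rows", "body": {
  "grip_force": 3,
  "targets": [
    [0.3,-0.001,0,-0.001,0],
    [0.3,0,0,0,0],
    [0.3,0,0,0,0]
  ]
}}

```text
time: 35.7
tool_pos: [0.5564, 0.1108, 0.0404]
tool_rot: [-3.128, 0.391, -2.862]
contact_force: [-1.3, 0.7, 4.4]
opening: 0.0576
grip_force: 3.0
```

>>> {"method": "send_rows", "body": {
  "targets": [
    [0.66,0,0,0,0],
    [0.7,0,0,0,0],
    [0.9,0,0,0,0],
    [1,0,0,0,0],
    [1,-0.004,-0.001,0.004,0]
  ]
}}

```text
time: 36.2
tool_pos: [0.5517, 0.1097, 0.0436]
tool_rot: [-3.129, 0.389, -2.863]
contact_force: [0.4, 0.6, 0.2]
opening: 0.0836
grip_force: 0.0
```

>>> {"method": "send_rows", "body": {
  "targets": [
    [1,-0.015,-0.003,0.02,0],
    [1,-0.03,-0.008,0.04,0],
    [1,-0.03,-0.01,0.05,0],
    [1,-0.03,-0.01,0.05,0],
    [1,0,0,0.02,0]
  ]
}}

```text
time: 36.7
tool_pos: [0.4544, 0.0815, 0.2113]
tool_rot: [-3.127, 0.393, -2.862]
contact_force: [0.6, -0.9, -0.5]
opening: 0.0917
grip_force: 0.0
```

Run:
```python
from h import *
o=observe();print(o['tool_pos'])
p,d=grab('side');t,_=grab('top')
a=cv2.resize(p[80:210,220:370],None,fx=3.3,fy=3.3,interpolation=cv2.INTER_CUBIC);b=cv2.resize(t[120:220,150:315],None,fx=1.8,fy=1.8,interpolation=cv2.INTER_CUBIC)
im=np.zeros((429,495+b.shape[1],3),np.uint8);im[:a.shape[0],:495]=a;im[:b.shape[0],495:]=b; cv2.imwrite('pics/s6.png',im[:,:,::-1])
```

```text
[0.45441611 0.08149926 0.21127324]
```

View pics/s6.png

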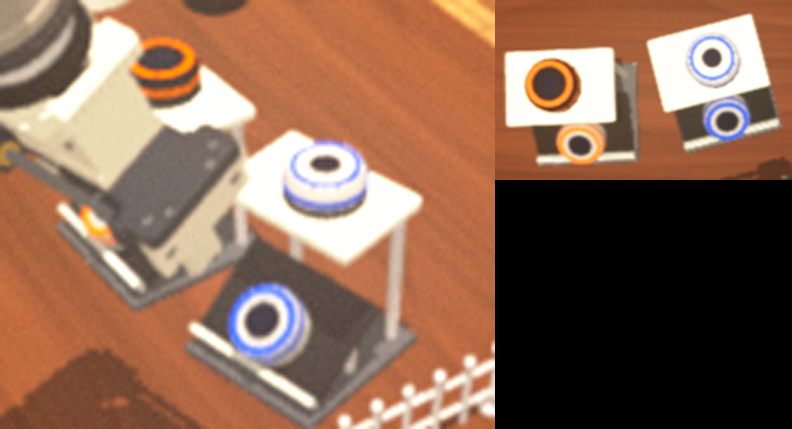

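Both converters lie flat on their rests and the lenses have not moved. Blue's top face is at side px (300,177) and top px (279,187). I'll check its centring and that it is still.

Run:
```python
from h import *
o=np.array([.5769,.1174]);x=np.array([.960,.279]);y=np.array([-.279,.960])
def hole(n,u,v):
    h=cv2.cvtColor(grab(n)[0],cv2.COLOR_RGB2HSV);m=np.zeros(h.shape[:2],np.uint8)
    s=8;m[v-s:v+s+1,u-s:u+s+1]=h[v-s:v+s+1,u-s:u+s+1,2]<105
    c=max(cv2.findContours(m,0,2)[0],key=cv2.contourArea);M=cv2.moments(c);return M['m10']/M['m00'],M['m01']/M['m00']
for k in range(2):
  for n,u,v in(('side',300,177),('top',279,187)):
    U,V=hole(n,u,v);q=onz(n,U,V,.0613);print(n,round(U,1),round(V,1),q.round(4),'x',((q[:2]-o)@x).round(4),'y',((q[:2]-o)@y).round(4))
```

```text
side 298.9 176.4 [0.5514 0.1109 0.0613] x -0.0263 y 0.0009
top 278.5 187.1 [0.5493 0.1096 0.0613] x -0.0287 y 0.0002
side 298.9 176.5 [0.5513 0.1107 0.0613] x -0.0265 y 0.0007
top 278.6 187.0 [0.5493 0.1094 0.0613] x -0.0287 y 0.0
```

Blue is centred within about 2 mm and still, so I'm handing in.

```bash
python3 -c "
from cell import *
print(hand_in())"
```

```text
the job is handed in; nothing more can be done
None
```

Both converters lie flat and still on their matching rests, blue under the silver lens and orange under the black, each centred within about 2 mm; the job was handed in at about 37 s with no verdict returned, and two readings ran close to the limits: joint 3 about 4 mrad below its range at full reach, and a wrist force spike of about 87 N.

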